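# Slide the bucket insert plate out over the free end of the bench shelf

## Task

The flat blue plate lying on the low white bench shelf is too thin to pick up with gloves. With the fingertips, push it back so that its long side lies against the shelf's raised back edge, and slide it along that edge until about a third of its length sticks out past the free end of the shelf (the end without the tip box). Do not lift or tip the plate, and leave the tip box, the jars and everything else standing where they are.

Things in the scene. Friction and masses are not known exactly. Their poses are not given: they have to be found in the camera images.
- shelf: Low white steel bench shelf, fixed; 200 mm deep (its x, pointing to the back) by 540 mm long (its y). Origin on the bench under its middle; deck top 90 mm above it. Ends open, at y = +270 and -270 mm; front open. Along the whole back a raised edge, 3 mm thick, stands 20 mm above the deck, inner face at x = +97 mm. Place and yaw vary (up to 0.2 rad).
- plate: Flat blue aluminium centrifuge bucket insert, loose on the deck: 86 mm (its x) by 128 mm (its y) by 6 mm thick, 0.13 to 0.25 kg, slides with a few newtons. Origin at the centre of its underside, z up. Starts near the shelf's middle, up to 0.25 rad askew, clear of the raised back edge, its long side roughly along the shelf.
- tip_box: Loose grey pipette tip box with yellow tips, 122 mm (its x) by 83 mm (its y) by 54 mm high, standing on the deck at one end of the shelf (left or right, it varies); origin at the centre of its underside. The shelf's other end is the free end. Not to be moved.
- jar_a: Small loose amber specimen jar with a white cap, 35 mm across, 45 mm high, standing on the deck near the front at one end of the shelf; origin at the centre of its underside. Not to be moved.
- jar_b: Small loose white specimen jar with a red cap, 35 mm across, 45 mm high, standing on the deck near the front at the other end; origin at the centre of its underside. Not to be moved.

How it is judged:
At the end, for the whole second after the job is handed in: The plate lies flat and at rest on the shelf deck, 28 to 56 mm of its 128 mm length out past the free end (the end without the tip box), its long side along the raised back edge (plate's centre no more than 8 mm further from that edge than when touching it; square to it within 0.09 rad) (((y of tip_box in the frame of shelf above 0 m and y of plate in the frame of shelf between -0.262 and -0.234 m) or (y of tip_box in the frame of shelf below 0 m and y of plate in the frame of shelf between 0.234 and 0.262 m)) and x of plate in the frame of shelf above 0.046 m and angle between the y axis of plate and the y axis of shelf, either way round below 0.09 rad and z of plate in the frame of shelf between 0.087 and 0.093 m and angle between plate's own z axis and vertical below 0.03 rad and contact force between plate and shelf above 0.5 N and linear speed of plate below 0.01 m/s).
It fails at once if the plate is lifted off the deck (more than 10 mm) (z of plate in the frame of shelf above 0.1 m).
It fails at once if the plate is tipped or falls off the shelf (angle between plate's own z axis and vertical above 0.15 rad or z of plate in the frame of shelf below 0.075 m).
It fails at once if the tip box or a jar is moved (more than 12 mm) or tipped (distance of any of tip_box, jar_a, jar_b from where it was at the start of the episode above 0.012 m or angle between any of tip_box, jar_a, jar_b's own z axis and vertical above 0.2 rad).
It also fails if it takes over 54 s, if anything falls off the work surface, if the arm or the gripper's body presses on something with over 40 N, if the wrist force passes 120 N, or if a joint passes its speed limit or range.

## Robot

A 7-joint arm with a two-finger parallel gripper is mounted at the origin on the work surface. World frame = base frame: x ahead of the robot, y to its left, z up, the work surface at z = 0. Lengths are in m, angles in rad, forces in N, time in s.
With the tool pointing down it reaches from about 0.4 to 0.9 m from the base axis. Payload 5.6 kg.
Tool frame: the origin (TCP) lies midway between the tips of the shut fingers; the grasp point (between the pads) lies 19 mm behind it; y points along the fingers, z is the direction in which the jaws open and shut, and the axes are right-handed (so a half turn about y gives the same grasp; the last joint's range is limited). The gripper opens to 92 mm and grips with 3 to 60 N. Pads are 20 mm wide; open, the fingers measure 128 mm over their backs; the gripper's body (75 mm by 189 mm) begins 69 mm behind the grasp point.
Start: joints at [-1.193, 0.468, -0.012, 1.603, 0.006, 1.071, -0.056], TCP at [0.266, 0.593, 0.215] pointing down, gripper open.
Joint ranges: [-2.53, 2.53], [-0.31, 2.02], [-1.57, 1.55], [0.28, 2.44], [-1.29, 4.43], [0.15, 1.84], [-2.92, 2.92]. Speed limits (rad/s): [2.57, 2.57, 3.14, 3.14, 3.14, 3.14, 3.14].

## Interface

Orientations are given as a 3x3 rotation matrix whose columns are the frame's x, y, z axes.
In Python, from station import env, effector, solver, viewer, workorder, search_frame, tip_of gives the robot as it stands. Calls block until the motion is done:
- env.reach(position, orientation): joint-space move of the TCP to a pose.
- env.movel(position, frame=None, rate=0.15): straight line of the TCP; frame=None keeps the orientation; rate is the mean speed in m/s.
- env.goto_joints(angles): joint-space move.
- effector.release() and effector.grasp(squeeze=None): open the fingers fully, or close them until they stop; squeeze is the grip in N (None keeps the last).
- env.pause(seconds).
- solver.inverse_kinematics(position, orientation): joint angles nearest the present ones, or None.
- env.sense(): the state.
- viewer.read_camera(name): name is "side" or "top" or "wrist"; returns (picture, depth): 384x512x3 uint8, red, green, blue; 384x512 float32, m along the optical axis (not along the pixel's ray), 0 where there is no reading.
- viewer.camera_info(name): a dict with "intrinsics" (3x3 intrinsics, pixels), "eye" and "rotation" of the camera in the world; the wrist camera has in their place "T_tool_cam" (4x4, takes a point from camera to tool coordinates, whose origin is the TCP and whose axes are the tool frame's). Camera axes: x right, y up, looking along -z (the intrinsics and any distortion apply to the point x, -y, -z); pixel columns grow to the right and rows downward; lengths in m; the calibration is good to about 2 mm. A picture is of the moment at which its call begins: read the wrist's pose just before it. camera_info takes no time and is no camera call.
A pose or a line that the arm cannot do raises env.PlanningError and nothing moves.
- workorder.finish_job(): hands the job in, once; it reports no verdict.
Trained networks look in the newest picture that a camera, given by its name, has taken for a name from the list of things; names that differ only in an ending like _2 or _b are one class to them, and where a whole thing is asked for, a point or a joint stands for the part that bears it (a point fixed in the world has none). Each returns a list of dicts, best first, with "score" (0 to 1); they miss things now and then, are a little off and sometimes report something else, mostly with a low value. They report only what shows in the picture. A call takes as long as a camera call.
- search_frame(camera, name): "at" ([x, y, z] in m, in world coordinates, good to about 4 mm: the middle of the surface that is visible of it).
- tip_of(camera, name): "at" ([x, y, z] in m, in world coordinates, good to about 4 mm: a listed point, or the origin of a listed thing).
The state is a dict: "t": time; "joint_positions": joint angles; "joint_velocities": joint speeds; "tau": joint torques, N m; "ee_pos": TCP position; "tcp_rot": TCP orientation; "wrist_force": force on the tool from outside, world axes, zero at the start; "moment": the same for the moment, N m; "gripper_width": finger opening in m.
Only numpy, scipy, OpenCV 4.12 (cv2) and the standard library are available. Lean on these libraries where they do the work, as an engineer would, in place of code of your own. Each camera call takes 0.05 s, during which the arm holds its last target. There are 200 camera calls.

## Working session

There is one attempt and no reset: what is moved stays moved. The work goes in short steps, each a Python script; the robot and the scene stay as the last script left them, time stands still between calls to the robot, and variables do not carry over. Pictures are saved under pics/ and viewed, about 8 in all and at most 12, crops included, and the job is handed in when it is done.

```bash
mkdir -p pics; ls
python3 - <<'E'
from station import *
import cv2,numpy as np
np.set_printoptions(precision=4,suppress=True)
for c in ["top","side"]:
    p,d=viewer.read_camera(c); np.savez(f"pics/{c}0.npz",p=p,d=d)
    cv2.imwrite(f"pics/{c}0.png",p[:,:,::-1])
    i=viewer.camera_info(c); print(c,i)
    for n in ["shelf","plate","tip_box","jar_a","jar_b"]:
        print(n,[(np.round(r["at"],4),round(r["score"],2)) for r in tip_of(c,n)][:3])
s=env.sense();print(s["t"],s["ee_pos"],s["tcp_rot"],s["gripper_width"])
E
```

```text
pics
top {'intrinsics': array([[427.8685,   0.    , 253.6706],
       [  0.    , 427.8685, 191.3781],
       [  0.    ,   0.    ,   1.    ]]), 'eye': array([ 0.4768, -0.0037,  0.93  ]), 'rotation': array([[-0.0127,  0.997 , -0.077 ],
       [-0.9999, -0.0128, -0.0004],
       [-0.0014,  0.077 ,  0.997 ]])}
shelf []
plate [(array([0.5761, 0.0139, 0.0879]), 0.7)]
tip_box [(array([ 0.6281, -0.1892,  0.0892]), 0.96)]
jar_a [(array([0.4962, 0.2012, 0.0935]), 0.68), (array([ 0.5342, -0.1998,  0.0889]), 0.61)]
jar_b [(array([0.4962, 0.2012, 0.0935]), 0.68), (array([ 0.5342, -0.1998,  0.0889]), 0.61)]
side {'intrinsics': array([[376.5817,   0.    , 255.6135],
       [  0.    , 376.5817, 188.4167],
       [  0.    ,   0.    ,   1.    ]]), 'eye': array([ 0.4865, -0.5338,  0.5722]), 'rotation': array([[ 0.9967,  0.0513, -0.0629],
       [-0.0811,  0.6625, -0.7446],
       [ 0.0035,  0.7473,  0.6645]])}
shelf [(array([0.5886, 0.0152, 0.0026]), 0.59)]
plate [(array([0.5763, 0.0197, 0.0858]), 0.89)]
tip_box [(array([ 0.6232, -0.1903,  0.0927]), 0.81), (array([ 0.5315, -0.2072,  0.0885]), 0.68)]
jar_a [(array([ 0.5358, -0.2036,  0.0904]), 0.78)]
jar_b [(array([ 0.5358, -0.2036,  0.0904]), 0.78)]
0.6 [0.2656 0.5933 0.2146] [[ 0.9127  0.0001  0.4086]
 [-0.4086  0.0001  0.9127]
 [ 0.     -1.      0.0001]] 0.09189010564489444
```

View pics/top0.png

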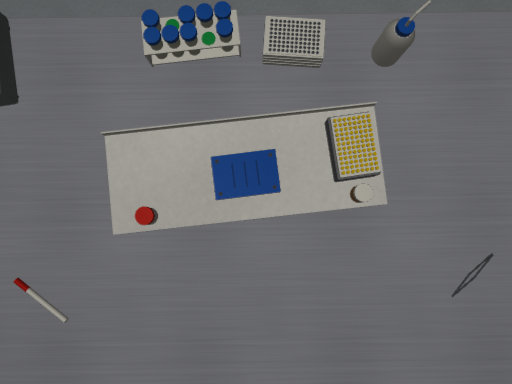

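View pics/side0.png

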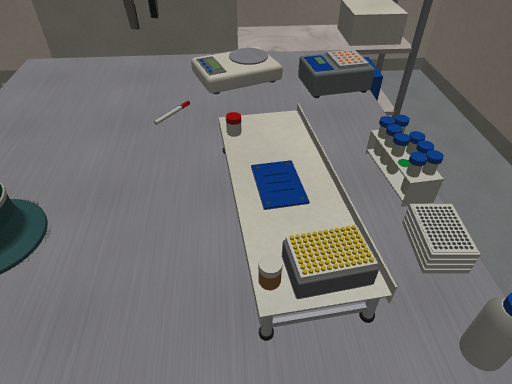

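```bash
cat > h.py <<'E'
from station import *
import cv2,numpy as np
np.set_printoptions(precision=4,suppress=True)
def cloud(c,d):
    i=viewer.camera_info(c);K=i["intrinsics"]
    v,u=np.mgrid[:384,:512]
    P=np.dstack([(u-K[0,2])*d/K[0,0],-(v-K[1,2])*d/K[1,1],-d])
    return P@i["rotation"].T+i["eye"]
def plate(c,p,d):
    W=cloud(c,d); hsv=cv2.cvtColor(p,cv2.COLOR_RGB2HSV)
    m=((hsv[...,0]>95)&(hsv[...,0]<130)&(hsv[...,1]>100)&(d>0)&(abs(W[...,2]-.094)<.02))
    m&=(W[...,0]>.4)
    n,l,s,_=cv2.connectedComponentsWithStats(m.astype(np.uint8))
    k=1+np.argmax(s[1:,4]); q=W[l==k]
    r=cv2.minAreaRect((q[:,:2]*1000).astype(np.float32))
    return np.array(r[0])/1000,r[1],cv2.boxPoints(r)/1000,np.median(q[:,2]),s[k]
E
python3 - <<'E'
from h import *
for c in ["top","side"]:
    f=np.load(f"pics/{c}0.npz");print(c,*plate(c,f["p"],f["d"]))
    W=cloud(c,f["d"]);z=W[...,2]
    g=W[(f["d"]>0)&(z>.102)&(z<.116)&(W[...,0]>.6)&(abs(W[...,1])<.35)]
    # rim points
    deck=W[(abs(z-.09)<.006)&(f["d"]>0)]
    print(len(g),len(deck))
    r=cv2.minAreaRect((deck[:,:2]*1000).astype(np.float32));print("deck",r,cv2.boxPoints(r))
    for y in np.arange(-.3,.34,.04):
        a=deck[abs(deck[:,1]-y)<.004];b=g[abs(g[:,1]-y)<.004]
        print(round(y,2),a[:,0].min() if len(a) else 0,a[:,0].max() if len(a) else 0,b[:,0].min() if len(b) else 0,b[:,0].max() if len(b) else 0)
E
```

```text
top [0.5756 0.013 ] (85.14173889160156, 126.81717681884766) [[ 0.5262  0.0712]
 [ 0.5405 -0.0548]
 [ 0.6251 -0.0452]
 [ 0.6108  0.0808]] 0.09734418884576129 [ 211  149   69   51 2746]
2974 21281
deck ((698.7061767578125, -17.288543701171875), (417.27392578125, 625.5457153320312), 5.5372467041015625) [[ 460.8624  273.8929]
 [ 521.2231 -348.7339]
 [ 936.5499 -308.4699]
 [ 876.1892  314.1568]]
-0.3 0.8218047595097773 0.8234184884357754 0.8211763379877617 0.8817221887223068
-0.26 0.5134944956832489 0.5967658719545847 0 0
-0.22 0.5100330921634977 0.7081193940789782 0.7075411754600679 0.7103478116378676
-0.18 0.5065318478754931 0.7044105699199424 0.7032597172372629 0.7069235209038189
-0.14 0.5031993257383803 0.700573293511786 0.699579440097382 0.701631749258764
-0.1 0.4978594424730016 0.6961027204884901 0.6951083183389681 0.6984414333557415
-0.06 0.49440004272268673 0.6919619663745529 0.6914592146468037 0.6947710435215764
-0.02 0.49100557431377895 0.6885477315421328 0.6875975554908621 0.6911297234607068
0.02 0.48578308276111043 0.684507502276452 0.6832619457412777 0.6855983606596732
0.06 0
[... 1374 characters left out ...]
2613 0.6926072207647914 0.6957997560503246
-0.02 0.4913145074573285 0.6898638786405196 0.6889182353587571 0.6915899131553682
0.02 0.06189530449598196 0.6859292362064611 0.6845429635388836 0.6881089448089436
0.06 0.4844181206721734 0.891213821465714 0.6807874372701235 0.919214895261862
0.1 0.47930112960671933 0.8890412514659862 0.6772295638971636 0.9165689032693994
0.14 0.4757046418180094 0.6745908514881704 0.6729565012181253 0.9076481278926632
0.18 0.4724167584752479 0.8494805568625392 0.6683402715739056 0.894137001230915
0.22 0.468005956524204 0.6653115480797249 0.6641409501701724 0.6673114579345414
0.26 0.4638048621841911 0.6618990927941852 0.6608817224497499 0.6623627472133237
0.3 0 0 0 0
```

The top view shows the blue plate at about (245,175), the red-capped jar at (145,215), the tip box at (355,145) and the other jar at (363,193). The raised edge runs from (103,130) to (377,105). The side view agrees. The tip box is at world −y, so the free end is +y. Next I'll fit the shelf frame.

Run:
```python
from h import *
R=[]
for c in ["top","side"]:
    f=np.load(f"pics/{c}0.npz");d=f["d"];W=cloud(c,d);z=W[...,2]
    ys=np.arange(-.22,.25,.02);fr=[];bk=[]
    ok=(d>0)&(abs(z-.1)<.016)&(W[...,0]>.44)&(W[...,0]<.73)&(abs(W[...,1])<.31)
    D=W[ok]
    for y in ys:
        a=D[abs(D[:,1]-y)<.004];fr.append(a[:,0].min());b=a[a[:,2]>.104];bk.append(np.median(b[b[:,0]>.64][:,0]))
    pf=np.polyfit(ys,fr,1);pb=np.polyfit(ys,bk,1)
    th=-np.arctan(pb[0]);print(c,pf,pb,"yaw",th,-np.arctan(pf[0]))
    S=np.array([[np.cos(th),-np.sin(th)],[np.sin(th),np.cos(th)]])
    q=D[:,:2]@S; mid=D[abs(D[:,2]-.09)<.005]
    print("frame x range",q[:,0].min(),q[:,0].max(),"y ends",np.percentile(q[:,1],[0,.3,99.7,100]),"deck z",np.median(mid[:,2]))
    for n,pt in dict(tip=[.6257,-.19],jr=[.4962,.2012],jl=[.535,-.2015]).items(): print(n,np.array(pt)@S)
    p=plate(c,f["p"],d);print("plate",p[0]@S,(p[2]@S))
    high=W[(d>0)&(z>.122)&(z<.16)&(W[...,0]>.44)&(W[...,0]<.68)&(abs(W[...,1])<.3)][:,:2]@S
    for s in (1,-1):
        h=high[high[:,1]*s>.1]; 
        if len(h): print("tall",s,h.min(0),h.max(0))
```

```text
top [-0.0991  0.4885] [-0.0996  0.6866] yaw 0.09923467184890801 0.09874254122510918
frame x range 0.48544697703304934 0.6863748197586911 y ends [-0.314  -0.3122  0.2248  0.2268] deck z 0.09132048491728406
tip [ 0.6038 -0.2511]
jr [0.5137 0.1511]
jl [ 0.5124 -0.2535]
plate [ 0.5741 -0.0441] [[ 0.5306  0.0187]
 [ 0.5324 -0.1081]
 [ 0.6175 -0.1069]
 [ 0.6158  0.0199]]
tall 1 [0.4971 0.134 ] [0.5299 0.1679]
tall -1 [ 0.494  -0.2969] [ 0.6604 -0.2104]
side [-0.0975  0.4897] [-0.0991  0.6878] yaw 0.09877408848177856 0.09714891895245822
frame x range 0.4868427965218106 0.6878319296017138 y ends [-0.3129 -0.3117  0.225   0.2316] deck z 0.09032997305439733
tip [ 0.6039 -0.2508]
jr [0.5136 0.1513]
jl [ 0.5125 -0.2533]
plate [ 0.5755 -0.0418] [[ 0.5319  0.0228]
 [ 0.5338 -0.1077]
 [ 0.619  -0.1064]
 [ 0.6171  0.0241]]
tall 1 [0.4981 0.1325] [0.5311 0.1693]
tall -1 [ 0.495  -0.2958] [ 0.6599 -0.2114]
```

```bash
cat >> h.py <<'E'
TH=.099; C,S_=np.cos(TH),np.sin(TH)
RS=np.array([[C,-S_,0],[S_,C,0],[0,0,1]])
O=RS@np.array([.5865,-.0433,0])
def w(x,y,z): return O+RS@np.array([x,y,z])
def sh(p): return RS.T@(np.asarray(p)-O)
def rot(a): # a=0: jaws along shelf y; a=90deg: jaws along shelf x
    c,s=np.cos(a),np.sin(a)
    Z=RS@np.array([s,c,0.]);Y=np.array([0,0,-1.]);return np.column_stack([np.cross(Y,Z),Y,Z])
def F(): return RS.T@env.sense()["wrist_force"]
def down(x,y,z0=.100,zmin=.086):
    "lower until the tips feel the deck, then back off; returns tip height"
    env.movel(w(x,y,z0),rate=.12); f0=F(); z=z0
    while z>zmin:
        z-=.001; env.movel(w(x,y,z),rate=.02)
        if F()[2]-f0[2]>3: break
    zt=sh(env.sense()["ee_pos"])[2]; print("touch z",z,zt,F()-f0)
    env.movel(w(x,y,z+.002),rate=.02); return z+.002
def look(c,name):
    p,d=viewer.read_camera(c);cv2.imwrite(f"pics/{name}.png",p[:,:,::-1])
    r=plate(c,p,d);b=np.array([sh([*q,0])[:2] for q in r[2]])
    print(c,"plate shelf xy",sh([*r[0],0])[:2],r[1],"\n",b)
E
python3 - <<'E'
from h import *
env.reach(w(-.080,0,.20),rot(0))
s=env.sense();print(s["t"],s["joint_positions"])
z=down(-.080,0)
f0=F();x=-.080
env.movel(w(-.025,0,z),rate=.06);print(env.sense()["t"],F()-f0); x=-.025
while x<.008:
    x+=.002;env.movel(w(x,0,z),rate=.04);f=F()-f0
    print(round(x,3),sh(env.sense()["ee_pos"]),f)
    if f[0]<-12: break
print(env.sense()["t"],env.sense()["gripper_width"])
look("top","t1")
E
```

```text
2.8667 [-0.3791  0.2467  0.3477  1.9788 -0.104   0.9329  1.6921]
touch z 0.09 0.0904395956050774 [-0.6678 -0.3424  5.3331]
7.6667 [ 0.4811  1.0401 -0.0812]
-0.023 [-0.023  -0.      0.0921] [0.1498 0.9635 0.4525]
-0.021 [-0.0208  0.      0.092 ] [-0.6218  1.5717  0.036 ]
-0.019 [-0.0187  0.      0.092 ] [ 0.1787  2.3208 -0.3503]
-0.017 [-0.0167 -0.      0.092 ] [-0.1283  1.8226 -0.8067]
-0.015 [-0.0147  0.      0.092 ] [-0.1967  0.7474  0.009 ]
-0.013 [-0.0127 -0.      0.092 ] [0.8758 0.419  0.5907]
-0.011 [-0.0107 -0.      0.092 ] [ 0.3532  0.5807 -0.3753]
-0.009 [-0.0087 -0.      0.092 ] [-0.8624  1.5528 -0.3883]
-0.007 [-0.0067  0.      0.092 ] [ 0.6306  0.163  -0.1778]
-0.005 [-0.0047  0.      0.092 ] [ 0.5948  0.5894 -0.2561]
-0.003 [-0.0027  0.      0.092 ] [ 0.323   0.9938 -0.4812]
-0.001 [-0.0007  0.      0.092 ] [-0.0073  0.3002  1.1586]
0.001 [0.0008 0.     0.0919] [-2.0095  1.7176  0.1276]
0.003 [0.0009 0.     0.0918] [-6.8594  1.7237  5.0609]
0.005 [0.0011 0.     0.0916] [-11.914    1.4626   9.9411]
0.007 [ 0.0012 -0.      0.0915] [-15.705    1.1268  13.9931]
11.6667 0.09168894713595273
top plate shelf xy [0.2988 0.008 ] (69.65137481689453, 31.561628341674805) 
 [[ 0.2632  0.0219]
 [ 0.2649 -0.0096]
 [ 0.3345 -0.0059]
 [ 0.3328  0.0257]]
```

Contact with the raised edge came at tool x = 0.001, as predicted. Now the end push.

```bash
sed -i "s/m&=(W\[...,0\]>.4)/m\&=(W[...,0]>.4)\&(W[...,0]<.72)/" h.py
python3 - <<'E'
from h import *
env.movel(w(-.015,0,.092),rate=.05)
env.movel(w(-.04,0,.18),rate=.15)
effector.grasp(10)
env.reach(w(.047,-.095,.18),rot(np.pi/2))
s=env.sense();print(s["t"],s["joint_positions"],s["gripper_width"])
look("side","s2")
E
```

```text
15.5333 [-0.4139  0.5661  0.6785  1.6736 -0.3999  1.0457  0.4932] 0.0005115926859069302
side plate shelf xy [ 0.0548 -0.0002] (87.45928192138672, 129.91586303710938) 
 [[ 0.011   0.0648]
 [ 0.011  -0.0652]
 [ 0.0985 -0.0652]
 [ 0.0985  0.0647]]
```

View pics/s2.png

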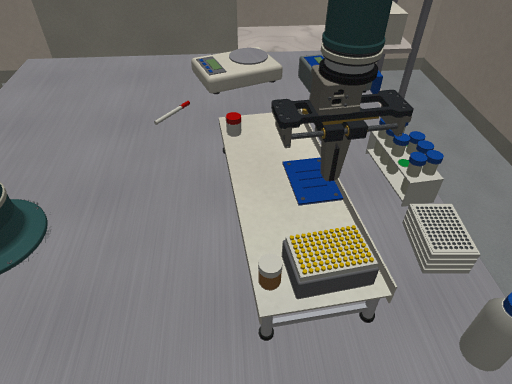

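The plate (312,180) lies flush and square against the raised edge. The fingers are shut above the gap beside the tip box, and the jars at (233,122) and (270,272) haven't moved.

Run:
```python
from h import *
z=down(.047,-.095)
f0=F()
for y in np.r_[-.08,np.arange(-.05,.161,.03),.16]:
    env.movel(w(.047,y,z),rate=.05); print(round(y,3),sh(env.sense()["ee_pos"]),F()-f0)
    if np.abs(F()-f0).max()>25: print("stop");break
print(env.sense()["t"])
look("side","s3")
```

```text
touch z 0.09 0.09051064027912303 [-2.4332 -0.6071  4.3375]
-0.08 [ 0.0471 -0.0793  0.0919] [ 0.5737  0.4571 -0.1216]
-0.05 [ 0.0471 -0.0492  0.0919] [-0.3251 -0.6546 -0.2783]
-0.02 [ 0.0471 -0.0196  0.092 ] [0.0557 0.1546 0.7755]
0.01 [0.047  0.0107 0.0919] [0.6506 0.6027 0.3479]
0.04 [0.047  0.0404 0.092 ] [-0.0315 -0.0819  0.9972]
0.07 [0.047  0.0706 0.0919] [0.2698 0.7621 1.3634]
0.1 [0.047  0.1004 0.092 ] [-0.0168  1.0292  1.1964]
0.13 [0.0469 0.1305 0.0919] [-1.0536 -0.3181  0.6315]
0.16 [0.0469 0.1604 0.092 ] [0.3649 0.9127 1.3712]
0.16 [0.047  0.1599 0.092 ] [0.5981 0.2241 0.1932]
25.85
side plate shelf xy [0.0339 0.2349] (44.98427963256836, 130.36764526367188) 
 [[0.012  0.3003]
 [0.0108 0.1699]
 [0.0558 0.1695]
 [0.0569 0.2999]]
```

View pics/s3.png

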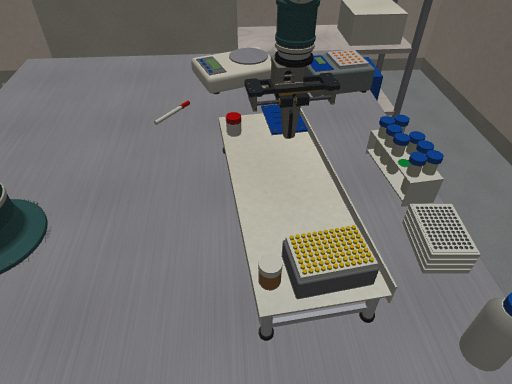

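The plate (283,118) already overhangs the far end and still lies along the raised edge. It's at y≈0.234, so it needs about 14 mm more.

Run:
```python
from h import *
env.movel(w(.047,.1738,.092),rate=.04); env.pause(.3)
env.movel(w(.047,.155,.092),rate=.05)
env.movel(w(.047,.10,.20),rate=.15)
env.movel(w(-.02,-.10,.25),rate=.25)
print(env.sense()["t"])
look("top","t4");look("side","s4")
for n in ["tip_box","jar_a"]: print(n,[(sh(r["at"]),round(r["score"],2)) for r in tip_of("side",n)][:2])
p,d=viewer.read_camera("side");W=cloud("side",d);i=(d>0)
S=(W-O)@RS;z=S[...,2]
for nm,y0,y1 in (("red jar",.1,.27),("left",-.27,-.1)):
    q=S[i&(z>.122)&(z<.16)&(abs(S[...,0])<.095)&(S[...,1]>y0)&(S[...,1]<y1)];print(nm,q.min(0),q.max(0))
```

```text
29.1917
top plate shelf xy [0.0534 0.2467] (86.37147521972656, 128.48733520507812) 
 [[0.0103 0.311 ]
 [0.0101 0.1825]
 [0.0965 0.1824]
 [0.0967 0.3109]]
side plate shelf xy [0.0375 0.2488] (52.824188232421875, 130.64865112304688) 
 [[0.0115 0.3143]
 [0.0106 0.1837]
 [0.0635 0.1833]
 [0.0643 0.314 ]]
tip_box [(array([ 0.0152, -0.2076,  0.0932]), 0.56)]
jar_a [(array([-0.0687,  0.1985,  0.0918]), 0.84), (array([-0.0742, -0.214 ,  0.0889]), 0.77)]
red jar [-0.0882  0.1782  0.122 ] [-0.0561  0.2132  0.1375]
left [-0.0916 -0.2526  0.122 ] [ 0.0778 -0.1684  0.1466]
```

View pics/t4.png

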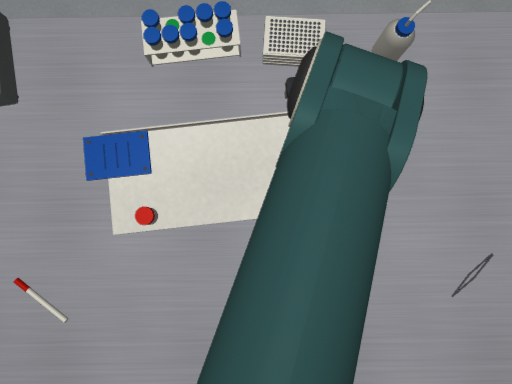

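View pics/s4.png

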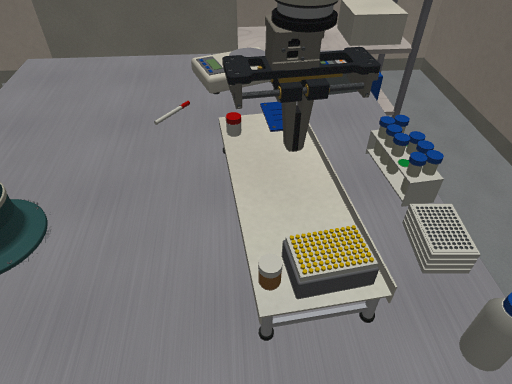

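The top view shows the plate at (117,155), flush with the raised edge and overhanging the left end. The jar at (145,215) is where it was. In the side view the tip box (330,260) and the amber jar (270,272) haven't moved either. All the checks pass, so I'm handing in.

```bash
python3 -c "
from h import *
print(workorder.finish_job(),env.sense()['t'])"
```

```text
the job is handed in; nothing more can be done
the job is handed in; nothing more can be done
```

I pushed the plate back against the raised edge with the open fingertips, then slid it along the edge with the fingers shut. I handed the job in shortly after the last check, at about 29 s; no verdict is reported.

**Plate:** In the last top view the plate is at x = 0.053 m, y = 0.247 m in the shelf frame (limits: above 0.046 m, and 0.234 to 0.262 m). It sticks out about 41 mm past the free end and is square to the edge within about 0.002 rad. I didn't measure its height or tilt at the end.

**Tip box and jars:** Their outlines match the starting ones within about 2 mm.

**Disagreements:** The side camera gave x = 0.038 m, but only because the gripper hid part of the plate; its y of 0.249 m and its front edge agree with the top view.

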